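# Isolate a battery pack and tip it over the fence for labelling

### The arm

A 6-joint arm with a two-finger parallel gripper is mounted at the origin on the work surface. World frame = base frame: x ahead of the robot, y to its left, z up, the work surface at z = 0. Lengths are in m, angles in rad, forces in N, time in s.
With the tool pointing down it reaches from about 0.275 to 1 m from the base axis. Payload 8.4 kg.
Tool frame: the origin (TCP) lies between the finger pads; the fingertips stand tip_extent ahead of it and the grasp point (between the pads) lies 5 mm behind it (tip_extent is the distance from the TCP to the fingertips, in m); z points along the fingers, y is the line along which they close (so a half turn about z gives the same grasp; the last joint's range is limited). The gripper opens to 85 mm and grips with 20 to 120 N. Pads are 22 mm wide; open, the fingers measure 114 mm over their backs; the gripper's body (76 mm by 85 mm) begins 54 mm behind the grasp point. The pads swing forward as they close: fully open they stand 13 mm farther back than shut.
Start: joints at [-1.35, 0.353, 1.633, -0, 1.155, -0.002], TCP at [0.138, -0.61, 0.245] pointing down, gripper open.
Joint ranges: [-2.63, 2.63], [-0.92, 2.1], [0.06, 2.66], [-1.3, 4.44], [0, 2.69], [-3.02, 3.02]. Speed limits (rad/s): [2.22, 2.22, 2.79, 3.14, 3.14, 3.14].

### API

Orientations are given as a rotation vector (axis times angle).
In Python, from plant import * gives the robot as it stands. The module is installed in compiled form; this text tells all that it offers.
- The arm moves only by the tool move_arm, never from a script. Its argument "commands" is text: rows parted by semicolons, each of 7 numbers parted by spaces: the shift along the world's x, y, z each as a share of 10 cm, from -1 to 1, then the turn, a rotation vector about the world's x, y, z each as a share of 2 pi rad, from -1 to 1, then the gripper's target within -1 to 1 (fully open at 1, half-way at 0, shut at -1). In form: tx ty tz rx ry rz gripper; .... A call has 1 to 8 rows; each row is the pose to reach, as a shift and turn from the pose commanded when the call began, turning the shorter way round; what a row does not reach only later rows make up. A row lasts 1/12 s, in which the tool goes at most 41.7 mm and 7.16 degrees, less where a joint would pass 70% of its speed; a pose out of reach is approached as far as the arm can. A call with a number of a shift or a turn outside -1 to 1 is refused whole. A call with a gripper value outside its range is refused whole. The fingers move at their own pace and stop on an object; the grip force is fixed at half the most. Time passes only in rows, so rows that repeat a pose let the fingers close. It gives the time, the measured TCP pose, the force, the opening and the grip force at its end, in the units of the state.
- sense(): the state, without advancing time (a new reading comes with each control period).
- snapshot(name): name is "side" or "top" or "wrist"; returns the picture (480x640x3 uint8, blue, green, red); there is no depth.
- camera_params(name): a dict with "fx", "fy", "cx", "cy" (pixels), "view" (4x4, takes a point from world to camera coordinates). Camera axes: x right, y up, looking along -z (the intrinsics and any distortion apply to the point x, -y, -z); pixel columns grow to the right and rows downward; lengths in m; the calibration is good to about 2 mm. A picture is of the moment at which its call begins: read the wrist's pose just before it. camera_params takes no time and is no camera call; for the wrist camera it gives the pose at the moment of the call.
- sign_off(): hands the job in; it is judged then, once.
Trained networks look in the newest picture that a camera, given by its name, has taken for a name from the list of things; names that differ only in an ending like _2 or _b are one class to them, and where a whole thing is asked for, a point or a joint stands for the part that bears it (a point fixed in the world has none). Each returns a list of dicts, best first, with "conf" (0 to 1); they miss things now and then, are a little off and sometimes report something else, mostly with a low value. They report only what shows in the picture. A call takes as long as a camera call. They do not tell look-alikes from the thing itself.
- spot_in(target, camera): "centre" ([x, y, z] in m, in world coordinates, good to about 4 mm: the middle of the surface that is visible of it).
The state is a dict: "time": time; "joints": joint angles; "joint_vel": joint speeds; "effort": joint torques, N m; "position": TCP position; "orientation": TCP orientation; "ft_force": force on the tool from outside, world axes, zero at the start; "ft_torque": the same for the moment, N m; "width": finger opening in m; "gripper_force": force on a finger pad.
Only numpy, scipy, OpenCV 4.12 (cv2) and the standard library are available. Lean on these libraries where they do the work, as an engineer would, in place of code of your own. Each camera call takes 0.05 s, during which the arm holds its last target. There are 200 camera calls.

### The job

At the inspection desk, first swing the red isolator handle to off, so that the hole in the handle lines up with the hole in the yellow hasp plate ready for a padlock (it can be swung too far). Then slide the battery pack, still upright, until its foot stands squarely against the orange fence, and after a short pause push its upper part so that it pivots over the fence and comes to lie flat on its side on the rubber mat, label side up. Push the pack, do not pick it up, and leave the drink can and the label roll alone.

Things in the scene. Friction and masses are not known exactly. Their poses are not given: they have to be found in the camera images.
- pack_mid (a point): Centre (also of mass) of the loose battery pack: grey case, 84 (x) x 110 (y) x 120 (z, tall) mm, 0.6 to 1 kg. z points to its top, -x face has the label and faces the robot, +x face looks at the fence. Starts upright on the floor plate, 25 to 60 mm short of the fence, turned up to 0.2 rad. Slides easily (friction 0.34 to 0.46): pushed up to 75 mm above its foot it slides without tipping.
- pack_label (a point): Centre of the white label face (its -x face), 42 mm from pack_mid. It must end on top. The pack has a yellow band and brass terminals at its top and is too thick to grasp.
- fence (a point): Middle of the top edge of the rubber-coated orange fence, 16 mm above the table. x points level from the pack over the mat, y runs along the fence, z up. On its -x side is the stand's floor plate, so it is an upright step 10 mm high. A pack pushed over pivots on this edge, passes its balance at about 40 degrees and falls the rest by itself; its foot then overhangs the fence by 10 to 40 mm.
- handle (a joint): Angle of the isolator handle about a vertical axis: grows clockwise seen from above; 0 is fully on, 1.571 is off (holes in line), 1.92 is the end stop beyond off. Starts between 0 and 0.45. It turns stiffly (0.25 N m, about 2.5 N at the fin) and stays where it is left.
- handle_axis (a point): Point on the handle's vertical axis, 66 mm above the table, on the fixed grey isolator box (90 x 90 x 58 mm). The box stands on one side of the stand, left or right.
- handle_grip (a point): Centre of the upright red fin at the handle's outer end: 34 mm long along the handle, 14 mm thick across it, 40 mm tall (z 66 to 106 mm), 101 mm from the axis. Grip or push it from above; there is free table on either side of it.
- handle_hole (a point): Centre of the 14 mm padlock hole in the flat red handle arm (30 mm wide, 8 mm thick, underside at z = 66 mm), 65 mm from the axis.
- hasp_hole (a point): Centre of the 14 mm hole in the fixed yellow hasp plate (44 x 36 mm, top at z = 58 mm), 65 mm from the handle's axis; the handle passes over it.
- can: Bystander: drink can, 66 mm diameter, 115 mm tall, origin under its centre. Leave alone.
- label_roll: Bystander: green roll of labels, ring of 76 mm diameter, 32 mm tall, origin under its centre. Leave alone.
- label_tray: Fixed black tray of label rolls, 120 x 150 mm, 40 mm tall, origin under its centre, on the side of the stand opposite the isolator.
- stand: Fixed inspection stand, origin on the table under the fence edge, axes as the fence. To -x: aluminium floor plate 190 x 220 mm, top at z = 6 mm, on which the pack starts. To +x: orange fence 12 mm wide and, flush with it, the black rubber mat, together 190 mm deep, 220 mm wide, top at z = 16 mm.
Things that resemble listed ones, but are neither listed nor needed, are in the scene too. What is shaped like the part that bears handle but purple is not meant. What is shaped like the part that bears pack_mid but blue is not meant.

How it is judged:
By the outcome, as a careful person would: the job done as asked, in the order asked, and still so for the second after the job is handed in, with the robot touching nothing.
It also fails if it takes over 56 s, if anything falls off the work surface, if the arm or the gripper's body presses on something with over 40 N, if the wrist force passes 120 N, or if a joint passes its speed limit or range.

## Working session

There is one attempt and no reset: what is moved stays moved. The work goes in short steps, Python scripts to look and compute and a tool call to move; the robot and the scene stay as the last step left them, time stands still between calls to the robot, and variables do not carry over. Pictures are saved under pics/ and viewed, at most 13 in all, crops included, and the job is handed in when it is done.

Besides the shell and the picture viewer there is one more tool, called after "Request:" as name(argument=value, ...) on one line, values as JSON. move_arm: Moves the arm, as the interface text tells. Shift numbers are shares of 10 cm and turn numbers shares of 2 pi rad, none past 1 either way. Its arguments: {"type":"object","properties":{"commands":{"type":"string"}},"required":["commands"]}

```bash
mkdir -p pics
python3 - <<'E'
from plant import *
import cv2
s=sense();print(s)
for c in("top","side"):
    im=snapshot(c);cv2.imwrite(f"pics/{c}1.png",im)
    for t in("pack_mid","pack_label","fence","handle","handle_grip","handle_hole","hasp_hole","handle_axis","can","label_roll","label_tray","stand"):
        try: print(c,t,[(round(d["conf"],2),[round(v,3) for v in d["centre"]]) for d in spot_in(t,c)][:4])
        except Exception as e: print(c,t,e)
print(sense()["time"])
E
```

```text
{'time': 0.0, 'joints': array([-1.35039265e+00,  3.53652509e-01,  1.63414100e+00, -7.07063866e-06,
        1.15521530e+00, -2.40197816e-03]), 'joint_vel': array([ 0.00079516, -0.00053657, -0.00019746,  0.00099073,  0.00205044,
        0.00072498]), 'effort': array([ 2.60324166e-03, -6.05242109e+01, -3.42068267e+01,  2.92411969e-04,
        9.26928129e-03, -5.13749546e-05]), 'position': array([ 0.13799909, -0.60909686,  0.24455601]), 'orientation': array([-3.12071946e+00, -3.49106873e-01,  2.51976640e-04]), 'ft_force': array([-0.61065195,  0.52784979, -0.07793382]), 'ft_torque': array([ 0.01970961,  0.00179444, -0.0204695 ]), 'gripper_force': 0.0, 'width': 0.08523509864593994}
top pack_mid [(0.88, [0.512, 0.026, 0.123]), (0.71, [0.37, -0.194, 0.121]), (0.65, [0.693, 0.3, 0.031]), (0.25, [0.539, 0.288, 0.079])]
top pack_label [(0.8, [0.372, -0.193, 0.121]), (0.68, [0.514, 0.024, 0.125])]
top fence [(0.85, [0.643, 0.035, 0.018])]
top handle [(0.98, [0.533, 0.291, 0.078]), (0.67, [0.272, 0.295, 0.081])]
top handle_grip [(0.91, [0.281, 0.297, 0.086]), (0.73, [0.532, 0.285, 0.084])]
top ha
[... 560 characters left out ...]
 [0.363, -0.165, 0.087])]
side fence [(0.56, [0.646, 0.07, 0.018])]
side handle [(0.76, [0.523, 0.283, 0.08]), (0.58, [0.274, 0.296, 0.08])]
side handle_grip [(0.81, [0.273, 0.3, 0.079]), (0.74, [0.523, 0.286, 0.079]), (0.27, [0.537, 0.322, 0.058])]
side handle_hole [(0.84, [0.273, 0.303, 0.081]), (0.55, [0.519, 0.289, 0.077])]
side hasp_hole [(0.8, [0.535, 0.319, 0.062]), (0.74, [0.278, 0.349, 0.058])]
side handle_axis [(0.68, [0.281, 0.346, 0.055]), (0.62, [0.535, 0.315, 0.058])]
side can [(0.8, [0.674, -0.249, 0.073])]
side label_roll [(0.75, [0.692, 0.307, 0.025])]
side label_tray [(0.93, [0.548, -0.288, 0.024]), (0.21, [0.522, 0.29, 0.075])]
side stand [(0.59, [0.646, 0.07, 0.015])]
1.3
```

View pics/top1.png

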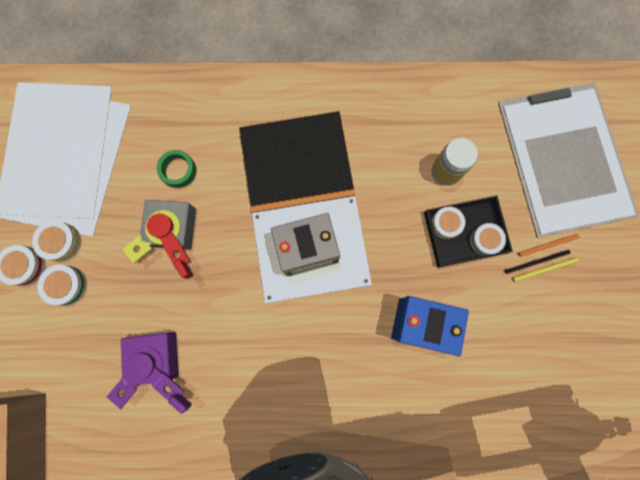

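View pics/side1.png

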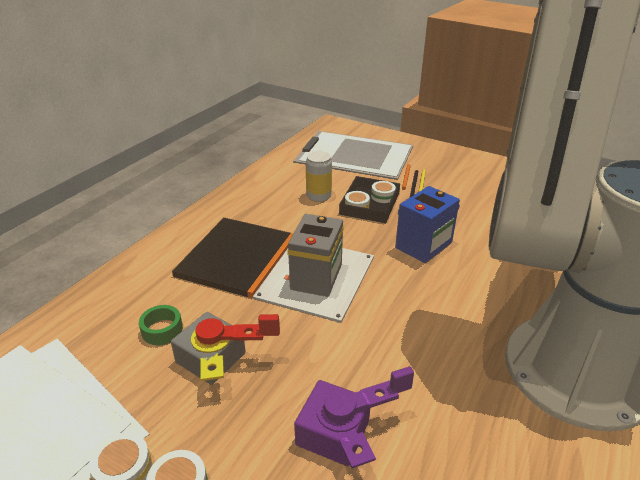

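The top view (up = +x, left = +y) shows the red isolator axis at about (160,226), its fin at (182,268) and the hasp hole at (137,248). The grey pack's top is around (305,240), the fence runs from (252,208) to (354,193), the can is at (460,155) and the roll at (176,168). The purple and blue things are decoys.

```bash
cat > h.py <<'E'
from plant import *
import cv2, numpy as np
def ray(c,u,v,z,p=None):
    p=p or camera_params(c); V=np.array(p["view"])
    K=np.array([[p["fx"],0,p["cx"]],[0,p["fy"],p["cy"]],[0,0,1.]])
    d=p.get("distortion",p.get("dist"))
    q=cv2.undistortPoints(np.array([[[u,v]]],float),K,None if d is None else np.array(d,float))[0,0]
    R=V[:3,:3];o=-R.T@V[:3,3];w=R.T@np.array([q[0],-q[1],-1.])
    return o+w*(z-o[2])/w[2]
def proj(c,P,p=None):
    p=p or camera_params(c); a=np.array(p["view"])@np.r_[P,1]
    return np.array([p["cx"]+p["fx"]*a[0]/-a[2],p["cy"]-p["fy"]*a[1]/-a[2]])
E
python3 - <<'E'
from h import *
p=camera_params("top");print({k:v for k,v in p.items() if k!="view"}); V=np.array(p["view"]);print("cam",-V[:3,:3].T@V[:3,3])
im=cv2.imread("pics/top1.png")
a=im[180:300,100:220];b=im[180:310,230:390]
o=np.vstack([cv2.resize(a,(600,600),interpolation=2)])
cv2.imwrite("pics/a.png",np.hstack([cv2.resize(a,(392,390),interpolation=2),cv2.resize(b,(400,390)[:2] if 0 else (400,325),interpolation=2) if 0 else cv2.copyMakeBorder(cv2.resize(b,(400,325),interpolation=2),0,65,0,0,0)]))
hsv=cv2.cvtColor(im,cv2.COLOR_BGR2HSV)
def mask(h0,h1,s,v,box):
    m=cv2.inRange(hsv,(h0,s,v),(h1,255,255));k=np.zeros_like(m);x0,y0,x1,y1=box;k[y0:y1,x0:x1]=m[y0:y1,x0:x1];return k
m=mask(4,14,150,120,(235,180,370,220));ys,xs=np.nonzero(m)
P=np.array([ray("top",x,y,.016,p)[:2] for x,y in zip(xs,ys)])
print(len(P));vx,vy,x0,y0=cv2.fitLine(P.astype(np.float32),2,0,.01,.01).ravel();print("fence line",vx,vy,x0,y0, "ang",np.arctan2(vy,vx)); d=np.array([vx,vy]);t=(P-[x0,y0])@d;n=(P-[x0,y0])@[-vy,vx];print(t.min(),t.max(),n.min(),n.max())
m=mask(22,35,150,120,(100,180,220,300));ys,xs=np.nonzero(m);print("yellow",len(xs))
E
```

```text
{'fx': 453.1116918757638, 'fy': 453.1116918757638, 'cx': 326.5655537979034, 'cy': 234.13753710782473}
cam [ 0.39391734 -0.01793393  0.93515042]
314
fence line 0.16631278 -0.9860731 0.6237151 0.04250923 ang -1.4037071
-0.10008369397318788 0.11548954681208311 -0.006302783129299601 0.005414210770302975
yellow 40
```

View pics/a.png

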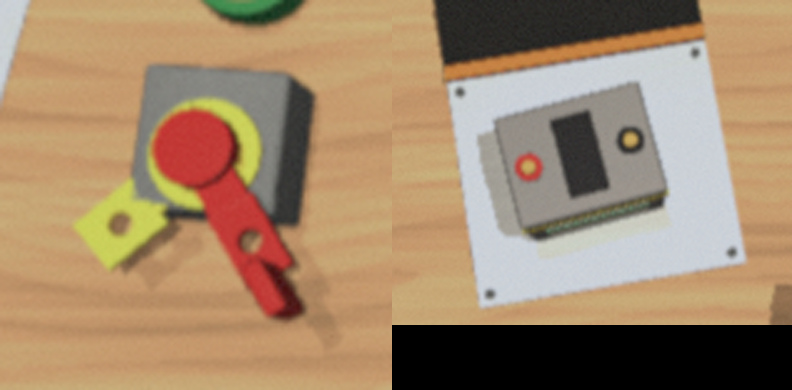

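Run:
```python
from h import *
r=lambda u,v,z:ray("top",u,v,z)[:2]
hh=r(176.5,253.7,.074);hs=r(136.7,248.2,.058)
# axis: dist 65 to both; yellow ring centre approx crop (205,153)
ax0=r(100+205/3.27,180+153/3.27,.062)
print("hh",hh,"hs",hs,"ax0",ax0, np.linalg.norm(hh-ax0),np.linalg.norm(hs-ax0))
m=(hh+hs)/2;d=hs-hh;L=np.linalg.norm(d);h=np.sqrt(.065**2-L*L/4);n=np.array([-d[1],d[0]])/L
for s in(1,-1): print("axis cand",m+s*n*h)
ax=min([m+n*h,m-n*h],key=lambda a:np.linalg.norm(a-ax0))
ax=(ax+ax0)/2
ah=np.arctan2(*(hh-ax)[::-1]);as_=np.arctan2(*(hs-ax)[::-1]);print("axis",ax,"ang handle",ah,"hasp",as_,"diff",ah-as_)
for a in(ah,as_):print("fin at",ax+.101*np.array([np.cos(a),np.sin(a)]))
C=np.array([r(*q,.126) for q in[(271.2,227.6),(328.4,213.2),(339.2,256),(282.8,271.2)]])
print(C,np.linalg.norm(np.diff(C,axis=0),axis=1),"mid",C.mean(0))
y=C[0]-C[1]+C[3]-C[2];y/=np.linalg.norm(y);print("pack yaw",np.arctan2(-y[0],y[1]))
u=np.array([-.1663,.98607]);n=np.array([u[1],-u[0]]);f0=np.array([.6237,.0425])-.006*n
print("fence yaw",np.arctan2(n[1],n[0]),"n",n,"mid",f0-u*.0077, "pack fence-frame",(C-f0)@n,(C.mean(0)-f0)@n,(C.mean(0)-f0)@u)
```

```text
hh [0.5051595  0.27183806] hs [0.51832505 0.35573882] ax0 [0.56001736 0.30584583] 0.06454388153552837 0.06501968157194743
axis cand [0.46312507 0.32141736]
axis cand [0.56035948 0.30615952]
axis [0.56018842 0.30600267] ang handle -2.5859843841580425 hasp 2.2704573778677837 diff -4.856441762025826
fin at [0.47438086 0.2527292 ]
fin at [0.49514862 0.38327379]
[[ 0.54565089  0.08462549]
 [ 0.57204304 -0.0194159 ]
 [ 0.49330573 -0.03853716]
 [ 0.46629876  0.06247332]] [0.10733665 0.08102585 0.10455857] mid [0.51932461 0.02228644]
pack yaw 0.2547592455008023
fence yaw 0.16707708862862428 n [0.98607 0.1663 ] mid [0.61906409 0.03390946] pack fence-frame [-0.06395648 -0.05523405 -0.13605442 -0.14588714] -0.10028302283517956 -0.002574360017650365
```

Request:
move_arm(commands="0.37 0.96 0 0 0 0.0614 1;0.37 0.96 0 0 0 0.0614 1;0.37 0.96 0 0 0 0.0614 1;0.37 0.96 0 0 0 0.0614 1")

```text
time: 1.63
position: [0.176, -0.5098, 0.2451]
orientation: [-2.991, -0.954, -0.001]
ft_force: [-0.3, 0.0, 0.8]
width: 0.0854
gripper_force: 0.0
```

Request:
move_arm(commands="0.37 0.96 0 0 0 0.0614 1;0.37 0.96 0 0 0 0.0614 1;0.37 0.96 0 0 0 0.0614 1;0.37 0.96 0 0 0 0.0614 1")

```text
time: 1.97
position: [0.2127, -0.4146, 0.2453]
orientation: [-2.754, -1.508, -0.001]
ft_force: [0.1, -0.7, -0.1]
width: 0.0851
gripper_force: 0.0
```

Run:
```python
import plant;print([ (k,getattr(plant,k)) for k in dir(plant) if 'tip' in k.lower()], [k for k in dir(plant) if k[0]!='_'])
s=plant.sense();print(s["time"],s["position"],s["orientation"],s["joints"])
```

```text
[('tip_extent', 0.014)] ['MotionError', 'camera_params', 'sense', 'sign_off', 'snapshot', 'spot_in', 'tip_extent']
1.9667 [ 0.21272986 -0.41459434  0.24528071] [-2.75444591e+00 -1.50829442e+00 -1.10240343e-03] [-1.10040847e+00  1.02959602e-01  1.95995354e+00  7.53307455e-04
  1.07992291e+00 -5.31942694e-01]
```

Request:
move_arm(commands="0.37 0.96 0 0 0 0.0614 1;0.37 0.96 0 0 0 0.0614 1;0.37 0.96 0 0 0 0.0614 1;0.37 0.96 0 0 0 0.0614 1")

```text
time: 2.3
position: [0.2497, -0.3194, 0.2454]
orientation: [-2.416, -2.008, -0.001]
ft_force: [-0.5, -0.2, 0.9]
width: 0.0852
gripper_force: 0.0
```

Request:
move_arm(commands="0.37 0.96 0 0 0 0.0614 1;0.37 0.96 0 0 0 0.0614 1;0.37 0.96 0 0 0 0.0614 1;0.37 0.96 0 0 0 0.0614 1")

```text
time: 2.63
position: [0.2871, -0.2242, 0.2456]
orientation: [1.987, 2.433, 0.001]
ft_force: [-1.1, -0.8, 0.8]
width: 0.0852
gripper_force: 0.0
```

Request:
move_arm(commands="0.37 0.96 0 0 0 0.0614 1;0.37 0.96 0 0 0 0.0614 1;0.37 0.96 0 0 0 0.0614 1;0.37 0.96 0 0 0 0.0614 1")

```text
time: 2.97
position: [0.3248, -0.1285, 0.2458]
orientation: [1.485, 2.767, 0.001]
ft_force: [-0.5, -0.6, -0.0]
width: 0.0856
gripper_force: 0.0
```

Request:
move_arm(commands="0.37 0.96 0 0 0 0.0614 1;0.37 0.96 0 0 0 0.0614 1;0.37 0.96 0 0 0 0.0614 1;0.37 0.96 0 0 0 0.0614 1")

```text
time: 3.3
position: [0.3625, -0.0326, 0.2458]
orientation: [0.928, 3.0, 0.001]
ft_force: [1.1, -0.1, 0.8]
width: 0.0853
gripper_force: 0.0
```

Request:
move_arm(commands="0.37 0.96 0 0 0 0.0614 1;0.37 0.96 0 0 0 0.0614 1;0.37 0.96 0 0 0 0.0614 1;0.37 0.96 0 0 0 0.0614 1")

```text
time: 3.63
position: [0.3999, 0.0636, 0.2457]
orientation: [0.337, 3.122, 0.001]
ft_force: [0.3, -0.2, -0.7]
width: 0.0854
gripper_force: 0.0
```

Request:
move_arm(commands="0.37 0.96 0 0 0 0.0614 1;0.37 0.96 0 0 0 0.0614 1;0.37 0.96 0 0 0 0.0614 1;0.37 0.96 0 0 0 0.0614 1")

```text
time: 3.97
position: [0.437, 0.1596, 0.2454]
orientation: [-0.267, 3.128, 0.001]
ft_force: [0.4, 0.3, 0.4]
width: 0.0856
gripper_force: 0.0
```

Request:
move_arm(commands="0.37 0.96 0 0 0 0.0614 1;0.37 0.96 0 0 0 0.0614 1;0.37 0.96 0 0 0 0.0614 1;0.37 0.96 0 0 0 0.0614 1")

```text
time: 4.3
position: [0.4739, 0.2555, 0.2452]
orientation: [-0.861, 3.02, 0.0]
ft_force: [-0.7, -0.8, -0.5]
width: 0.0853
gripper_force: 0.0
```

Run:
```python
from h import *
s=sense();print(s["time"],s["position"],s["orientation"],s["joints"])
p=camera_params("wrist");im=snapshot("wrist");cv2.imwrite("pics/w1.png",im)
V=np.array(p["view"]);print(p,-V[:3,:3].T@V[:3,3])
np.save("w1.npy",p,allow_pickle=True)
for t in("handle_grip","handle_hole","hasp_hole"):print(t,[(round(d["conf"],2),[round(v,3) for v in d["centre"]]) for d in spot_in(t,"wrist")][:4])
```

```text
4.3 [0.47386012 0.2555267  0.24520003] [-8.60506773e-01  3.01972585e+00  2.31771991e-04] [ 4.91888950e-01  2.17853877e-01  1.81993760e+00 -2.32486499e-04
  1.10215385e+00 -1.63401035e+00]
{'fx': 425.7373360808264, 'fy': 425.7373360808264, 'cx': 311.6760827933206, 'cy': 233.98084384681712, 'view': array([[-5.27171939e-01,  8.49758581e-01,  3.16647133e-04,
         3.25999404e-02],
       [-8.09883034e-01, -5.02321129e-01, -3.02924009e-01,
         5.52530492e-01],
       [-2.57253217e-01, -1.59949484e-01,  9.53014661e-01,
        -2.17310108e-01],
       [ 0.00000000e+00,  0.00000000e+00,  0.00000000e+00,
         1.00000000e+00]])} [0.40876712 0.21508702 0.37446415]
handle_grip [(0.59, [0.295, 0.328, 0.082])]
handle_hole [(0.92, [0.532, 0.291, 0.084]), (0.88, [0.3, 0.321, 0.082])]
hasp_hole [(0.94, [0.316, 0.322, 0.06]), (0.78, [0.541, 0.297, 0.056]), (0.68, [0.534, 0.283, 0.081])]
```

View pics/w1.png

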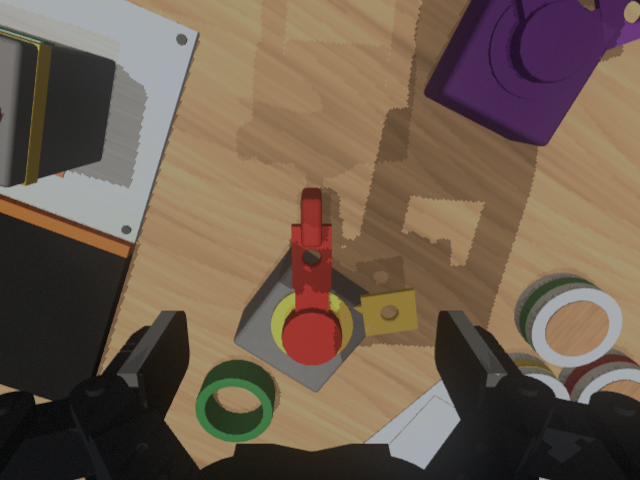

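The wrist view shows the red handle running vertically at u≈312: fin top about (312,220), hole (312,258), hasp hole (389,312). The pose estimates hold.

Run:
```python
from h import *
p=np.load("w1.npy",allow_pickle=True).item()
r=lambda u,v,z:ray("wrist",u,v,z,p)[:2]
hh=r(312,258,.074);hs=r(389,312,.058)
print("hh",hh,"hs",hs,"fin outer top",r(312.5,188,.106),"fin inner top?",r(312.5,247,.076),r(312.5,247,.106))
m=(hh+hs)/2;d=hs-hh;L=np.linalg.norm(d);n=np.array([-d[1],d[0]])/L;ax=m-n*np.sqrt(.065**2-L*L/4)
A=lambda a,b:np.arctan2(*(a-b)[::-1])
print("axis",ax,A(hh,ax),A(hs,ax)); 
ax1=np.array([.5602,.306])
for P in [(*(ax1+.101*np.array([np.cos(-2.586),np.sin(-2.586)])),.106)]: print(P,proj("wrist",P,p))
```

```text
hh [0.50589423 0.27574199] hs [0.51805461 0.35837369] fin outer top [0.45472988 0.24432163] fin inner top? [0.49763409 0.27104964] [0.48870167 0.26542458]
axis [0.56125361 0.30980574] -2.5899844612551304 2.297754680464209
(np.float64(0.47439161238472405), np.float64(0.2527278626778824), 0.106) [307.56037944 219.82546555]
```

Request:
move_arm(commands="0.1 0 -1 0 0 0 1;0.1 0 -1 0 0 0 1;0.1 0 -1 0 0 0 1")

```text
time: 4.75
position: [0.4794, 0.2515, 0.1417]
orientation: [0.85, -3.02, 0.002]
ft_force: [-1.1, -0.4, -0.2]
width: 0.0856
gripper_force: 0.0
```

Request:
move_arm(commands="0 0 -0.52 0 0 0 1;0 0 -0.52 0 0 0 1;0 0 -0.52 0 0 0 -1;0 0 -0.52 0 0 0 -1;0 0 -0.52 0 0 0 -1;0 0 -0.52 0 0 0 -1;0 0 -0.52 0 0 0 -1;0 0 -0.52 0 0 0 -1")

```text
time: 5.42
position: [0.4817, 0.2551, 0.0948]
orientation: [-0.857, 3.02, 0.001]
ft_force: [-7.1, 4.0, 17.1]
width: 0.0133
gripper_force: 61.5
```

Request:
move_arm(commands="0 0 0 0 0 0 -1;0 0 0 0 0 0 -1;0 0 0 0 0 0 -1;0 0 0 0 0 0 -1")

```text
time: 5.75
position: [0.4814, 0.2555, 0.0949]
orientation: [-0.86, 3.02, 0.001]
ft_force: [-4.5, 3.0, 9.9]
width: 0.013
gripper_force: 58.0
```

Run:
```python
import numpy as np
v=np.array([-.0861,-.053])
R=lambda a:np.array([[np.cos(a),-np.sin(a)],[np.sin(a),np.cos(a)]])
for c in range(3):
    b=R(-.47*c)@v
    print(";".join("%.3f %.3f %.3f 0 0 %.4f -1"%(*(R(-.47*k/7)@b-b)/.1,.01*(c==0),-.47*k/7/2/np.pi) for k in [1,2,3,4,5,6,7,7]))
```

```text
-0.034 0.059 0.010 0 0 -0.0107 -1;-0.063 0.120 0.010 0 0 -0.0214 -1;-0.089 0.183 0.010 0 0 -0.0321 -1;-0.110 0.247 0.010 0 0 -0.0427 -1;-0.127 0.313 0.010 0 0 -0.0534 -1;-0.139 0.380 0.010 0 0 -0.0641 -1;-0.147 0.447 0.010 0 0 -0.0748 -1;-0.147 0.447 0.010 0 0 -0.0748 -1
-0.003 0.068 0.000 0 0 -0.0107 -1;-0.002 0.136 0.000 0 0 -0.0214 -1;0.004 0.203 0.000 0 0 -0.0321 -1;0.014 0.270 0.000 0 0 -0.0427 -1;0.029 0.337 0.000 0 0 -0.0534 -1;0.048 0.402 0.000 0 0 -0.0641 -1;0.072 0.465 0.000 0 0 -0.0748 -1;0.072 0.465 0.000 0 0 -0.0748 -1
0.028 0.062 0.000 0 0 -0.0107 -1;0.060 0.122 0.000 0 0 -0.0214 -1;0.095 0.179 0.000 0 0 -0.0321 -1;0.135 0.235 0.000 0 0 -0.0427 -1;0.178 0.287 0.000 0 0 -0.0534 -1;0.225 0.336 0.000 0 0 -0.0641 -1;0.275 0.382 0.000 0 0 -0.0748 -1;0.275 0.382 0.000 0 0 -0.0748 -1
```

Request:
move_arm(commands="-0.034 0.059 0.010 0 0 -0.0107 -1;-0.063 0.120 0.010 0 0 -0.0214 -1;-0.089 0.183 0.010 0 0 -0.0321 -1;-0.110 0.247 0.010 0 0 -0.0427 -1;-0.127 0.313 0.010 0 0 -0.0534 -1;-0.139 0.380 0.010 0 0 -0.0641 -1;-0.147 0.447 0.010 0 0 -0.0748 -1;-0.147 0.447 0.010 0 0 -0.0748 -1")

```text
time: 6.42
position: [0.4654, 0.3001, 0.0949]
orientation: [0.125, -3.138, -0.0]
ft_force: [-5.9, 0.8, 5.6]
width: 0.0131
gripper_force: 57.7
```

Request:
move_arm(commands="-0.003 0.068 0.000 0 0 -0.0107 -1;-0.002 0.136 0.000 0 0 -0.0214 -1;0.004 0.203 0.000 0 0 -0.0321 -1;0.014 0.270 0.000 0 0 -0.0427 -1;0.029 0.337 0.000 0 0 -0.0534 -1;0.048 0.402 0.000 0 0 -0.0641 -1;0.072 0.465 0.000 0 0 -0.0748 -1;0.072 0.465 0.000 0 0 -0.0748 -1")

```text
time: 7.08
position: [0.4723, 0.346, 0.0949]
orientation: [-0.611, -3.079, 0.002]
ft_force: [-8.2, -2.6, 9.3]
width: 0.0131
gripper_force: 59.3
```

Request:
move_arm(commands="0.028 0.062 0.000 0 0 -0.0107 -1;0.060 0.122 0.000 0 0 -0.0214 -1;0.095 0.179 0.000 0 0 -0.0321 -1;0.135 0.235 0.000 0 0 -0.0427 -1;0.178 0.287 0.000 0 0 -0.0534 -1;0.225 0.336 0.000 0 0 -0.0641 -1;0.275 0.382 0.000 0 0 -0.0748 -1;0.275 0.382 0.000 0 0 -0.0748 -1")

```text
time: 7.75
position: [0.4998, 0.3833, 0.0948]
orientation: [-1.312, -2.852, 0.005]
ft_force: [-7.8, -4.9, 10.3]
width: 0.0129
gripper_force: 61.9
```

Run:
```python
from h import *
s=sense();print(s["time"],s["position"],s["orientation"],s["joints"])
p=camera_params("wrist");im=snapshot("wrist");cv2.imwrite("pics/w2.png",im)
t=snapshot("top");cv2.imwrite("pics/top2.png",t)
np.save("w2.npy",p,allow_pickle=True)
cv2.imwrite("pics/c2.png",np.hstack([cv2.resize(im[120:400,170:450],(400,400),interpolation=2),cv2.resize(t[190:290,100:200],(400,400),interpolation=2)]))
```

```text
7.75 [0.49982858 0.38330446 0.09484535] [-1.31246465 -2.85169949  0.00477934] [ 6.51487279e-01  5.31067655e-01  1.73133665e+00  8.51301642e-04
  8.82984914e-01 -5.71780097e-02]
```

View pics/c2.png

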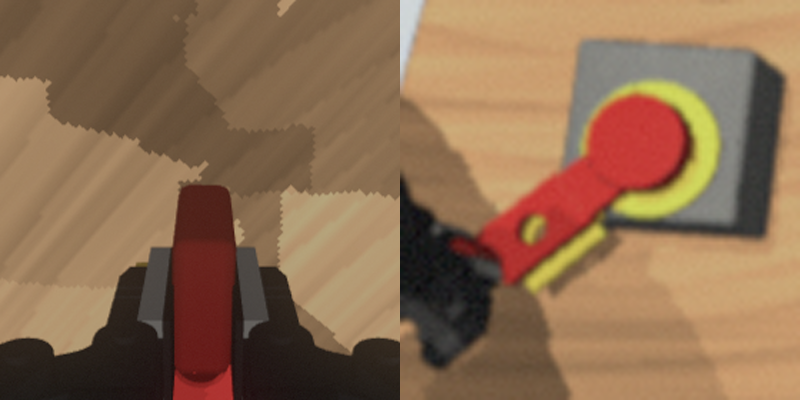

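Run:
```python
from h import *
r=lambda u,v,z:ray("top",u,v,z)[:2]
hs=r(136.7,248.2,.058);print(hs)
im=cv2.imread("pics/top2.png")
hsv=cv2.cvtColor(im,cv2.COLOR_BGR2HSV)
for du,dv in[(134.2,247.7)]:
  print(r(du,dv,.074), r(du,dv,.070))
  for z in (.058,.066,.074): print(z,proj("top",[*hs,z]))
for y in range(241,256): print(" ".join("%3d,%3d,%3d"%tuple(im[y,x]) for x in range(127,143)))
```

```text
[0.51832505 0.35573882]
[0.51704161 0.35379749] [0.51761351 0.35552417]
0.058 [136.7 248.2]
0.066 [134.98398859 247.62606753]
0.074 [133.23690017 247.04174113]
 98,139,202  82,110,199  65, 78,199  56, 61,198  56, 58,199  54, 57,197  55, 61,200  50, 53,195  54, 57,198  53, 56,195  51, 55,191  50, 53,188  47, 53,188  54, 58,196  54, 59,199  57, 62,200
 75, 98,199  62, 72,201  53, 57,199  53, 55,194  49, 51,190  50, 53,189  49, 52,187  52, 57,190  53, 58,194  53, 55,190  48, 50,182  46, 49,177  51, 55,182  50, 53,187  53, 56,195  55, 59,196
 52, 61,197  55, 59,200  52, 55,194  49, 52,185  47, 48,166  44, 57,157  46, 76,161  53, 84,176  51, 76,181  49, 58,180  46, 50,175  48, 50,174  48, 51,176  44, 48,177  50, 55,187  51, 57,191
 53, 53,198  54, 56,197  50, 53,184  40, 42,153  37, 51,128  44, 88,129  61,130,160  62,136,170  61,123,177  50, 79,174  42, 49,172  44, 47,174  48, 52,176  44, 47,174  49, 52,178  50, 54,181
 52, 56,198  53, 54,192  45, 45,163  35, 44,117  38, 76,112  56,123,146  73,166,183  74,168,187  64,142,173  51, 91,161  48, 55,171  47, 49,176  45, 48,175  45, 47,175  47,
[... 1239 characters left out ...]
,172  47, 49,173  45, 48,175  46, 48,174  44, 46,169  40, 42,150  35, 49,126  45, 89,124  63,134,155  69,156,174  79,181,195
 48, 50,177  46, 48,175  50, 53,177  45, 48,175  48, 52,176  46, 49,175  47, 52,177  49, 50,175  43, 45,161  39, 42,145  32, 50,118  41, 88,122  64,142,159  76,176,190  81,186,200  83,191,205
 49, 51,177  47, 50,175  46, 50,176  47, 50,176  47, 50,178  49, 53,177  46, 47,171  37, 42,155  38, 50,132  38, 70,119  49,103,129  63,142,158  78,176,191  85,191,205  82,188,202  78,180,193
 47, 49,175  47, 50,176  44, 48,175  48, 50,178  45, 48,174  45, 47,170  39, 41,154  37, 51,131  40, 85,123  58,129,149  66,153,170  77,178,192  83,191,203  82,188,202  75,172,186  67,149,163
```

The crop shows the handle hole over the hasp plate at about top pixel (132.8,246.9). Perfect alignment would put it at (133.2,247.0), so it is in line within about 1 mm. I release, rise and check.

Request:
move_arm(commands="0 0 0 0 0 0 1;0 0 0 0 0 0 1;0 0 0 0 0 0 1;0 0 0 0 0 0 1;0 0 0 0 0 0 1;0 0 1 0 0 0 1;0 0 1 0 0 0 1;0 0 1 0 0 0 1")

```text
time: 8.52
position: [0.5028, 0.3852, 0.1992]
orientation: [1.304, 2.855, 0.008]
ft_force: [1.4, 0.3, 1.4]
width: 0.0854
gripper_force: 0.0
```

Request:
move_arm(commands="-0.6 -1 0.6 0 0 0 -1;-0.6 -1 0.6 0 0 0 -1;-0.6 -1 0.6 0 0 0 -1;-0.6 -1 0.6 0 0 0 -1")

```text
time: 8.85
position: [0.4391, 0.2806, 0.2569]
orientation: [1.305, 2.856, 0.0]
ft_force: [0.4, 0.8, -0.2]
width: 0.0389
gripper_force: 0.0
```

Run:
```python
from h import *
s=sense();print(s["time"],s["position"],s["orientation"])
t=snapshot("top");cv2.imwrite("pics/top3.png",t)
p=camera_params("wrist");w=snapshot("wrist");cv2.imwrite("pics/w3.png",w);np.save("w3.npy",p,allow_pickle=True)
t1=cv2.imread("pics/top1.png")
c=lambda im:cv2.resize(im[200:290,100:190],(400,400),interpolation=2)
cv2.imwrite("pics/c3.png",np.hstack([c(t1),c(t)]))
print([proj("wrist",q,p) for q in([.5183,.3565,.058],[.5183,.3565,.074],[.5607,.308,.08])])
# red mask geometry: direction of the arm
hsv=cv2.cvtColor(t,cv2.COLOR_BGR2HSV);m=(cv2.inRange(hsv,(0,150,100),(6,255,255))|cv2.inRange(hsv,(174,150,100),(180,255,255)))
m[:200]=0;m[300:]=0;m[:,220:]=0;m[:,:90]=0
cs,h=cv2.findContours(m,cv2.RETR_CCOMP,cv2.CHAIN_APPROX_NONE)
for k in cs:
    if cv2.contourArea(k)>10: M=cv2.moments(k);print(cv2.contourArea(k),M["m10"]/M["m00"],M["m01"]/M["m00"],cv2.boundingRect(k))
```

```text
8.85 [0.43907342 0.28059308 0.2569306 ] [1.30510997e+00 2.85645314e+00 2.06717855e-04]
[array([447.6282285 , 194.98163817]), array([454.20472867, 199.52419723]), array([448.83630802, 281.80335202])]
32.5 113.86153846153846 253.37435897435896 (110, 250, 8, 8)
884.5 147.159977388355 235.19370642547577 (119, 214, 53, 47)
52.5 132.6063492063492 246.93650793650792 (128, 243, 10, 9)
```

View pics/c3.png

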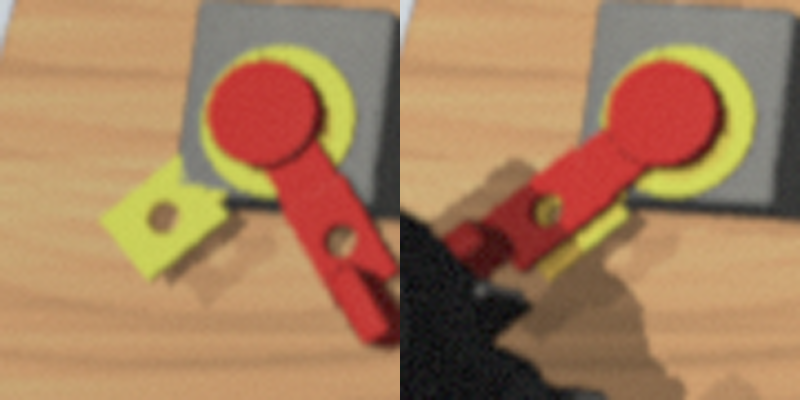

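Run:
```python
import cv2,numpy as np
w=cv2.imread("pics/w3.png");w1=cv2.imread("pics/w1.png")
cv2.imwrite("pics/c4.png",np.hstack([cv2.resize(w[130:330,370:570],(500,500),interpolation=2),cv2.copyMakeBorder(cv2.resize(w1[270:370,340:440],(300,300),interpolation=2),0,200,0,0,0)]))
```

```text
(no output)
```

View pics/c4.png

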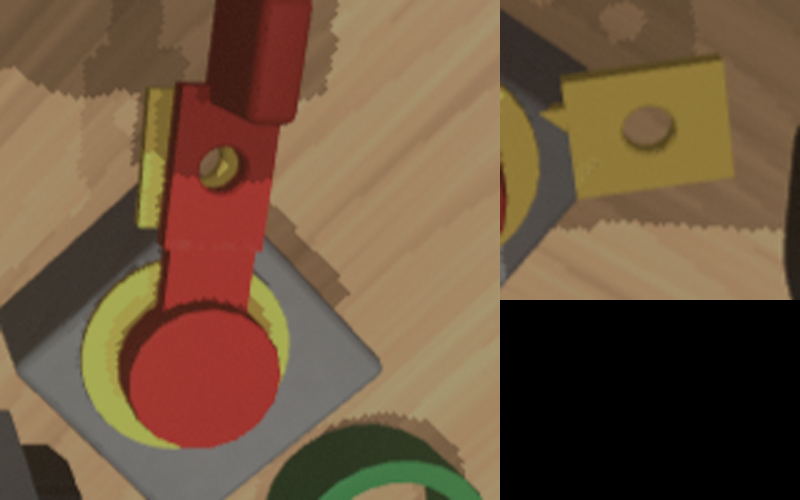

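Run:
```python
from h import *
p=np.load("w3.npy",allow_pickle=True).item();p1=np.load("w1.npy",allow_pickle=True).item()
q=lambda a,b,z:ray("wrist",370+(a+.5)/2.5-.5,130+(b+.5)/2.5-.5,z,p)[:2]
q1=lambda a,b,z:ray("wrist",340+(a-500+.5)/3-.5,270+(b+.5)/3-.5,z,p1)[:2]
A=lambda d:np.arctan2(d[1],d[0])
pl=q(147,88,.058)-q(138,228,.058);hl=q(177,85,.074)-q(163,245,.074)
print("plate edge",A(pl),"handle edge",A(hl),np.linalg.norm(pl))
print("w1 plate edges",A(q1(722,57,.058)-q1(562,77,.058)),A(q1(733,177,.058)-q1(577,198,.058)))
hh=q(221,168,.074);print("hh",hh,"knob",q(205,378,.086),"hasp right arc",q(222,168,.058), "w1 hasp",q1(648,127,.058))
# lateral distance of plate-left-edge to handle-left-edge; aligned => 18(or 22)-15 mm
n=np.array([-np.sin(2.28),np.cos(2.28)])
print("lat", n@(q(142,160,.058)-q(170,165,.074)), "plate left->hole", n@(q(142,160,.058)-hh), "handle left->hole",n@(q(170,165,.074)-hh))
```

```text
plate edge 2.301878338517689 handle edge 2.286982875803082 0.04473264664072735
w1 plate edges 2.263157734046648 2.2784317788780752
hh [0.51904313 0.35979546] knob [0.55846829 0.31057758] hasp right arc [0.52590288 0.36103239] w1 hasp [0.51805461 0.35837369]
lat 0.0040439424542259616 plate left->hole 0.019419666157159014 handle left->hole 0.015375723702933053
```

The holes line up to about 1 mm, so the handle is done. Next I bring the tool behind the pack.

Request:
move_arm(commands="-0.03 -0.9 0 0 0 0.0543 0;-0.03 -0.9 0 0 0 0.0543 0;-0.03 -0.9 0 0 0 0.0543 0;-0.03 -0.9 0 0 0 0.0543 0")

```text
time: 9.28
position: [0.4384, 0.1923, 0.2535]
orientation: [-0.794, -3.039, 0.002]
ft_force: [0.6, 0.6, -1.4]
width: 0.0424
gripper_force: 0.0
```

Request:
move_arm(commands="-0.03 -0.9 0 0 0 0.0543 0;-0.03 -0.9 0 0 0 0.0543 0;-0.03 -0.9 0 0 0 0.0543 0;-0.03 -0.9 0 0 0 0.0543 0")

```text
time: 9.62
position: [0.4357, 0.1025, 0.2537]
orientation: [-0.268, -3.13, 0.001]
ft_force: [0.1, -0.4, -0.1]
width: 0.0427
gripper_force: 0.0
```

Request:
move_arm(commands="-0.03 -0.9 0 0 0 0.0541 0;-0.03 -0.9 0 0 0 0.0541 0;-0.03 -0.9 0 0 0 0.0541 0;-0.03 -0.9 0 0 0 0.0541 0")

```text
time: 9.95
position: [0.4331, 0.0125, 0.2539]
orientation: [0.264, -3.13, 0.001]
ft_force: [-0.4, 1.0, 0.6]
width: 0.0424
gripper_force: 0.0
```

Request:
move_arm(commands="0 0 -0.5 0.0115 -0.0684 0 0;0 0 -0.5 0.0115 -0.0684 0 0;0 0 -0.5 0.0115 -0.0684 0 0;0 0 -0.5 0.0115 -0.0684 0 0;0 0 -0.5 0.0115 -0.0684 0 0;0 0 -0.5 0.0115 -0.0684 0 0")

```text
time: 10.45
position: [0.4322, 0.0148, 0.2042]
orientation: [-0.218, 2.7, 0.053]
ft_force: [0.6, 0.2, 0.8]
width: 0.0427
gripper_force: 0.0
```

```bash
cat > st.py <<'E'
from h import *
from scipy.spatial.transform import Rotation as Ro
n=np.array([.98607,.1663]);u=np.array([-.1663,.98607]);f0=np.array([.6178,.0415])
def st():
    s=sense();P=s["position"];M=Ro.from_rotvec(s["orientation"]).as_matrix();d=P[:2]-f0
    print(round(s["time"],2),P.round(4),"n,s",(d@n).round(4),(d@u).round(4),"z",M[:,2].round(3),"y",M[:,1].round(3),"F",s["ft_force"].round(1),"w",round(s["width"],4),"j",s["joints"].round(2))
E
python3 -c "
from st import *
st();p=camera_params('wrist');cv2.imwrite('pics/w4.png',snapshot('wrist'));np.save('w4.npy',p,allow_pickle=True)
for t in('pack_label','pack_mid','fence'):print(t,[(round(d['conf'],2),[round(v,3) for v in d['centre']]) for d in spot_in(t,'wrist')][:2])"
```

```text
10.45 [0.4322 0.0148 0.2042] n,s -0.1875 0.0045 z [ 0.414  0.071 -0.907] y [-0.161  0.987  0.003] F [0.6 0.2 0.8] w 0.0427 j [-0.03 -0.09  2.34  0.19  0.47 -1.92]
pack_label [(0.87, [0.41, -0.154, 0.025]), (0.67, [0.486, 0.02, 0.113])]
pack_mid [(0.93, [0.411, -0.154, 0.03]), (0.74, [0.486, 0.02, 0.113])]
fence [(0.84, [0.475, 0.018, 0.007])]
```

View pics/w4.png

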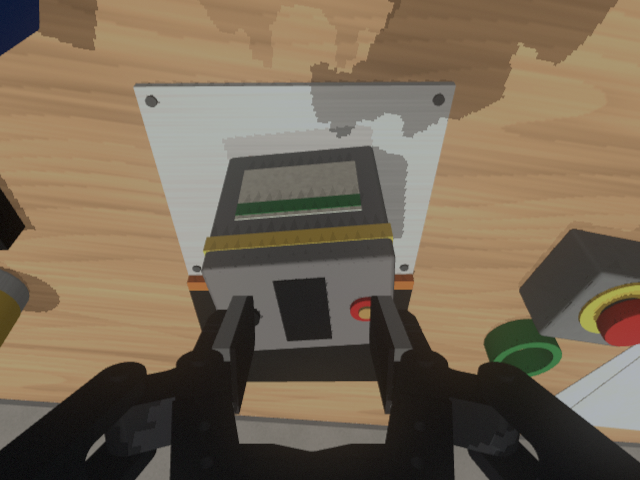

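The wrist view shows the pack's label foot edge from (231,157) to (370,148). The fingers at u≈235 and 390 straddle the pack's middle fairly evenly.

```bash
python3 -c "
from st import *
p=np.load('w4.npy',allow_pickle=True).item()
a=ray('wrist',231,157,.006,p)[:2];b=ray('wrist',370,148,.006,p)[:2]
c=ray('wrist',203,270,.126,p)[:2];d=ray('wrist',393,268,.126,p)[:2]
e=ray('wrist',188,277,.016,p)[:2];g=ray('wrist',413,276,.016,p)[:2]
for q in(a,b,c,d,e,g):print(q,((q-f0)@n).round(4),((q-f0)@u).round(4))
print(np.linalg.norm(a-b))
"
```

```text
[ 0.49571263 -0.03691689] -0.1334 -0.057
[0.47091564 0.06719349] -0.1406 0.0498
[ 0.49409694 -0.03646193] -0.1349 -0.0563
[0.4757574  0.06866551] -0.1355 0.0504
[ 0.62984912 -0.07158907] -0.0069 -0.1135
[0.59477957 0.14065033] -0.0062 0.1016
0.10702271379494425
```

Request:
move_arm(commands="0.01 -0.08 -0.75 0 0 0 0;0.01 -0.08 -0.75 0 0 0 0;0.01 -0.08 -0.75 0 0 0 0")

```text
time: 10.9
position: [0.4306, 0.0061, 0.1239]
orientation: [-0.224, 2.708, 0.053]
ft_force: [-1.6, 0.1, -1.1]
width: 0.0425
gripper_force: 0.0
```

Request:
move_arm(commands="0 0 -0.74 0 0 0 0;0 0 -0.74 0 0 0 0;0 0 -0.74 0 0 0 0;0 0 -0.74 0 0 0 0;0 0 -0.74 0 0 0 0")

```text
time: 11.32
position: [0.4391, 0.0087, 0.0693]
orientation: [-0.222, 2.715, 0.05]
ft_force: [-0.2, 0.7, -0.3]
width: 0.0429
gripper_force: 0.0
```

```bash
python3 -c "
from st import *
st()"
```

```text
11.32 [0.4391 0.0087 0.0693] n,s -0.1816 -0.0026 z [ 0.401  0.068 -0.913] y [-0.163  0.987  0.002] F [-0.2  0.7 -0.3] w 0.0429 j [-0.05  0.27  2.43  1.25  0.09 -3.02]
```

Request:
move_arm(commands="0 0 0.5 -0.0071 0.0424 0 0;0 0 0.5 -0.0071 0.0424 0 0;0 0 0.5 -0.0071 0.0424 0 0;0 0 0.5 -0.0071 0.0424 0 0;0 0 0.5 -0.0071 0.0424 0 0;0 0 0.5 -0.0071 0.0424 0 0")

```text
time: 11.82
position: [0.4381, 0.0123, 0.1186]
orientation: [-0.257, 2.922, 0.076]
ft_force: [-0.2, 1.3, -0.1]
width: 0.0426
gripper_force: 0.0
```

```bash
python3 -c "
from st import *
st()"
```

```text
11.82 [0.4381 0.0123 0.1186] n,s -0.1821 0.0011 z [ 0.201  0.069 -0.977] y [-0.178  0.984  0.033] F [-0.2  1.3 -0.1] w 0.0426 j [-0.03  0.17  2.27  0.16  0.51 -1.91]
```

Request:
move_arm(commands="0 -0.04 -0.5 -0.0053 0 -0.002 0;0 -0.04 -0.5 -0.0053 0 -0.002 0;0 -0.04 -0.5 -0.0053 0 -0.002 0;0 -0.04 -0.5 -0.0053 0 -0.002 0")

```text
time: 12.15
position: [0.4374, 0.0105, 0.0665]
orientation: [-0.249, 2.925, 0.035]
ft_force: [0.2, -0.6, -0.5]
width: 0.0426
gripper_force: 0.0
```

```bash
python3 -c "
from st import *
st()"
```

```text
12.15 [0.4374 0.0105 0.0665] n,s -0.1831 -0.0005 z [ 0.202  0.041 -0.979] y [-0.169  0.986  0.006] F [ 0.2 -0.6 -0.5] w 0.0426 j [-0.01  0.29  2.3   0.12  0.36 -1.86]
```

Request:
move_arm(commands="0.15 0.025 0 0 0 0 0;0.28 0.047 0 0 0 0 0;0.34 0.057 0 0 0 0 0;0.4 0.067 0 0 0 0 0;0.46 0.077 0 0 0 0 0;0.52 0.088 0 0 0 0 0;0.58 0.098 0 0 0 0 0;0.64 0.108 0 0 0 0 0")

```text
time: 12.82
position: [0.5002, 0.021, 0.0663]
orientation: [-0.248, 2.926, 0.035]
ft_force: [-6.1, -0.8, 3.3]
width: 0.0425
gripper_force: 3.0
```

```bash
python3 -c "
from st import *
st();cv2.imwrite('pics/top5.png',snapshot('top'));im=cv2.imread('pics/top5.png');cv2.imwrite('pics/c5.png',cv2.resize(im[160:310,220:400],(720,600),interpolation=2))"
```

```text
12.82 [0.5002 0.021  0.0663] n,s -0.1194 -0.0006 z [ 0.2    0.04  -0.979] y [-0.169  0.986  0.006] F [-6.1 -0.8  3.3] w 0.0425 j [ 0.01  0.36  2.17  0.09  0.41 -1.81]
```

View pics/c5.png

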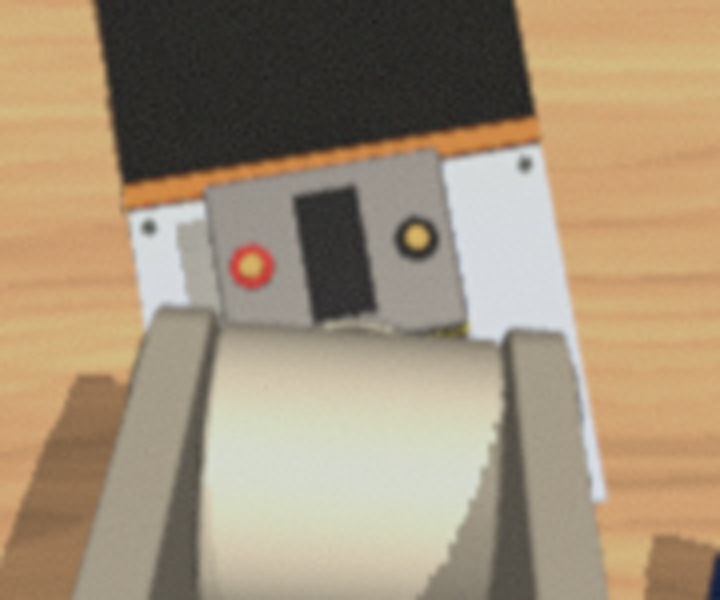

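The pack is square to the fence, with its top front edge at about (272,207)-(330,197). I work out the remaining gap.

```bash
python3 -c "
from st import *
for q in((271.6,206.9),(329.3,197.3)):
  a=ray('top',*q,.126)[:2];print(((a-f0)@n).round(4),((a-f0)@u).round(4))
for q in((220+125/4,160+209/4),(220+538/4,160+143/4)):
  a=ray('top',*q,.016)[:2];print('fence',((a-f0)@n).round(4),((a-f0)@u).round(4))"
```

```text
-0.0259 0.0481
-0.0261 -0.0592
fence -0.0022 0.1009
fence -0.0039 -0.1167
```

Request:
move_arm(commands="0.05 0.008 0 0 0 0 0;0.09 0.015 0 0 0 0 0;0.13 0.022 0 0 0 0 0;0.16 0.027 0 0 0 0 0;0.18 0.03 0 0 0 0 0")

```text
time: 13.28
position: [0.5188, 0.0241, 0.0662]
orientation: [-0.249, 2.925, 0.034]
ft_force: [-4.6, -1.0, 2.4]
width: 0.0428
gripper_force: 2.6
```

Request:
move_arm(commands="0.015 0.0025 0 0 0 0 0;0.025 0.004 0 0 0 0 0")

```text
time: 13.45
position: [0.5214, 0.0245, 0.0661]
orientation: [-0.249, 2.925, 0.034]
ft_force: [-5.2, -1.5, 3.5]
width: 0.0423
gripper_force: 3.0
```

Request:
move_arm(commands="0.01 0.0017 0 0 0 0 0;0.02 0.0035 0 0 0 0 0")

```text
time: 13.62
position: [0.5223, 0.0248, 0.0658]
orientation: [-0.249, 2.927, 0.035]
ft_force: [-11.3, -0.7, 7.5]
width: 0.0428
gripper_force: 5.6
```

Request:
move_arm(commands="0.01 0.0017 0 0 0 0 0;0.01 0.0017 0 0 0 0 0;0.01 0.0017 0 0 0 0 0;0.01 0.0017 0 0 0 0 0")

```text
time: 13.95
position: [0.5223, 0.0249, 0.0654]
orientation: [-0.249, 2.929, 0.035]
ft_force: [-11.0, -1.8, 6.3]
width: 0.0428
gripper_force: 5.6
```

Request:
move_arm(commands="-0.1 -0.017 0 0 0 0 0;-0.2 -0.033 0 0 0 0 0;-0.3 -0.05 0 0 0 0 0;-0.3 -0.05 0 0 0 0 0")

```text
time: 14.28
position: [0.4925, 0.0198, 0.0658]
orientation: [-0.249, 2.926, 0.034]
ft_force: [-0.5, -0.3, -0.5]
width: 0.0425
gripper_force: 0.0
```

```bash
python3 -c "
from st import *
st();cv2.imwrite('pics/top6.png',snapshot('top'));im=cv2.imread('pics/top6.png');cv2.imwrite('pics/c6.png',cv2.resize(im[160:310,220:400],(720,600),interpolation=2))"
```

```text
14.28 [0.4925 0.0198 0.0658] n,s -0.1272 -0.0005 z [ 0.201  0.04  -0.979] y [-0.169  0.986  0.006] F [-0.5 -0.3 -0.5] w 0.0425 j [ 0.01  0.35  2.19  0.1   0.4  -1.81]
```

View pics/c6.png

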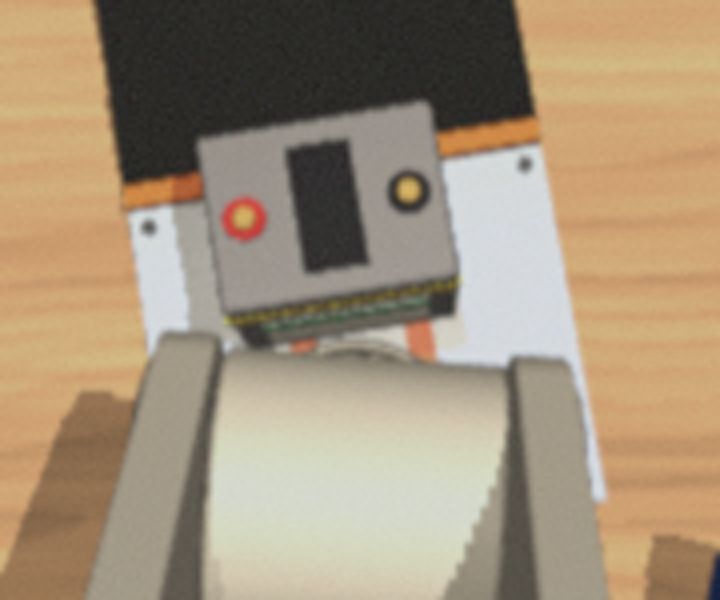

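The pack stands square against the fence: its top edge (198,140)-(430,101) is parallel to the fence edge, and the force rose on contact. After this pause I raise the tool and topple the pack.

Request:
move_arm(commands="0 0 0.52 0 0 0 0;0 0 0.52 0 0 0 0;0 0 0.52 0 0 0 0;0 0 0.52 0 0 0 0;0.13 0.022 0.52 0 0 0 0;0.25 0.042 0.52 0 0 0 0;0.25 0.042 0.52 0 0 0 0")

```text
time: 14.92
position: [0.5217, 0.0246, 0.1175]
orientation: [-0.249, 2.923, 0.034]
ft_force: [0.5, 0.1, -0.8]
width: 0.0426
gripper_force: 0.0
```

```bash
python3 -c "
from st import *
st()"
```

```text
14.92 [0.5217 0.0246 0.1175] n,s -0.0976 -0.0007 z [ 0.203  0.04  -0.978] y [-0.17   0.985  0.006] F [ 0.5  0.1 -0.8] w 0.0426 j [ 0.02  0.28  2.1   0.07  0.55 -1.77]
```

Request:
move_arm(commands="0.08 0.013 0.04 0 0 0 0;0.15 0.025 0.09 0 0 0 0;0.22 0.037 0.14 0 0 0 0;0.3 0.05 0.18 0 0 0 0")

```text
time: 15.25
position: [0.5493, 0.0293, 0.1356]
orientation: [-0.249, 2.926, 0.034]
ft_force: [-3.5, -1.2, 1.3]
width: 0.0427
gripper_force: 1.7
```

Request:
move_arm(commands="0.08 0.013 0.035 0 0 0 0;0.16 0.027 0.065 0 0 0 0;0.25 0.042 0.09 0 0 0 0;0.33 0.056 0.105 0 0 0 0")

```text
time: 15.58
position: [0.5845, 0.035, 0.147]
orientation: [-0.249, 2.923, 0.034]
ft_force: [-0.3, -0.4, 0.2]
width: 0.0427
gripper_force: 0.3
```

Request:
move_arm(commands="0.08 0.013 0.01 0 0 0 0;0.16 0.027 0.015 0 0 0 0;0.24 0.04 0.015 0 0 0 0")

```text
time: 15.83
position: [0.6081, 0.039, 0.1481]
orientation: [-0.249, 2.923, 0.034]
ft_force: [0.3, 0.3, 0.3]
width: 0.0428
gripper_force: 0.0
```

```bash
python3 -c "
from st import *
st();cv2.imwrite('pics/side7.png',snapshot('side'));im=cv2.imread('pics/side7.png')
cv2.imwrite('pics/c7.png',im[120:360,140:460])"
```

```text
15.83 [0.6081 0.039  0.1481] n,s -0.01 -0.0008 z [ 0.203  0.04  -0.978] y [-0.17   0.985  0.005] F [0.3 0.3 0.3] w 0.0428 j [ 0.04  0.35  1.9   0.05  0.68 -1.73]
```

View pics/c7.png

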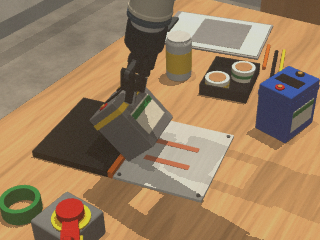

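The pack is tipping over the fence at about 45°, so I hold and let it fall.

Request:
move_arm(commands="0 0 0 0 0 0 0;0 0 0 0 0 0 0;0 0 0 0 0 0 0;0 0 0 0 0 0 0;-0.5 -0.08 0.5 0 0 0 0;-0.5 -0.08 0.5 0 0 0 0;-0.5 -0.08 0.5 0 0 0 0")

```text
time: 16.47
position: [0.5549, 0.0305, 0.2005]
orientation: [-0.249, 2.923, 0.034]
ft_force: [1.1, 0.7, 0.2]
width: 0.0429
gripper_force: 0.0
```

Request:
move_arm(commands="-0.9 -0.15 0.5 0 0 0 0;-0.9 -0.15 0.5 0 0 0 0;-0.9 -0.15 0.5 0 0 0 0;-0.9 -0.15 0.5 0 0 0 0;-0.9 -0.15 0.5 0 0 0 0")

```text
time: 16.88
position: [0.467, 0.0157, 0.2488]
orientation: [-0.248, 2.922, 0.034]
ft_force: [0.4, -0.3, 0.1]
width: 0.0428
gripper_force: 0.0
```

```bash
python3 -c "
from st import *
st();a=snapshot('side');b=snapshot('top')
cv2.imwrite('pics/c8.png',np.hstack([cv2.resize(a[140:400,120:400],(420,390)),cv2.resize(b[90:310,100:310],(372,390))]))"
```

```text
16.88 [0.467  0.0157 0.2488] n,s -0.153 -0.0003 z [ 0.205  0.04  -0.978] y [-0.169  0.986  0.005] F [ 0.4 -0.3  0.1] w 0.0428 j [ 0.   -0.01  2.09  0.05  0.86 -1.77]
```

View pics/c8.png

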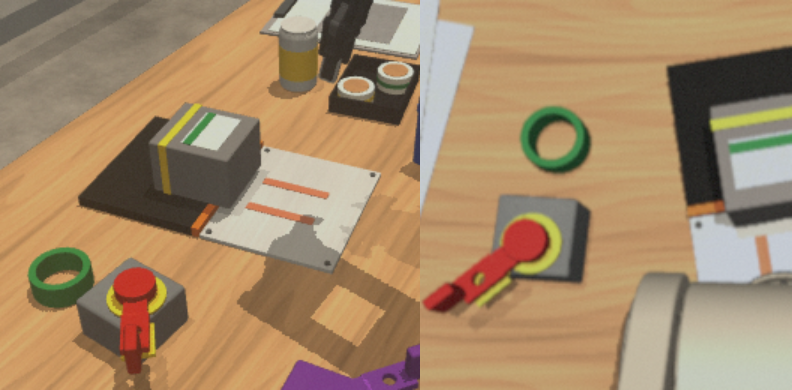

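The pack lies flat on the mat, label up, with its foot slightly overhanging the fence. The handle sits over the hasp hole, the roll and can are untouched, and the arm is clear.

```bash
python3 -c "
from plant import *
print(sign_off())"
```

```text
the job is handed in; nothing more can be done
None
```

I handed the job in at about 17 s: the handle is at off with its hole in line with the hasp hole to about 1 mm, the pack was squared against the fence and tipped to lie flat on the mat label up, and the can and label roll were left alone.

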